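Clamp a heat sink in the assembly fixture with an extension bar

ROBOT

A 6-joint arm with a two-finger parallel gripper is mounted at the origin on the work surface. World frame = base frame: x ahead of the robot, y to its left, z up, the work surface at z = 0. Lengths are in m, angles in degrees, forces in N, time in s.
With the tool pointing down it reaches from about 0.375 to 0.9 m from the base axis. Payload 3.1 kg.
Tool frame: the origin (TCP) lies at the very end of the fingers, on their centre line; the grasp point (between the pads) lies behind it (bot.grip_depth is the z of the grasp point in the tool frame, in m); z points along the fingers, y is the direction in which the jaws open and shut (so a half turn about z gives the same grasp; the last joint's range is limited). The gripper opens to 87 mm and grips with 3 to 60 N. Pads are 19 mm wide; open, the fingers measure 117 mm over their backs; the gripper's body (75 mm by 190 mm) begins 51 mm behind the grasp point.
Start: joints at [-80.071, 30.224, 82.088, -0, 67.689, -10.227], TCP at [0.215, -0.587, 0.223] pointing down, gripper open.
Joint ranges: [-176.69, 176.69], [-43.24, 126.21], [12.49, 139.97], [-82, 262], [0, 151.66], [-163.58, 163.58]. Speed limits (degrees/s): [159.86, 159.86, 180, 180, 180, 180].

INTERFACE

Orientations are given as a 3x3 rotation matrix whose columns are the frame's x, y, z axes.
In Python, from rig import bot, vision gives the robot as it stands. The module is installed in compiled form; this text tells all that it offers.
- The arm moves only by the shell command python3 -m jog 'ROWS'. ROWS is JSON, a list of rows, each a list of 3 entries, a list of its own where there are three numbers: the shift along the tool's x, y, z in mm, then the turn, a rotation vector about the tool's x, y, z in degrees, then the closure, from 0 (fully open) to 1 (shut). In form: [[[dx, dy, dz], [wx, wy, wz], fingers], ...]. A call has 1 to 12 rows; each row is the pose to reach, as a shift and turn from the pose commanded when the call began, along the tool's axes at that moment; what a row does not reach only later rows make up. A row lasts 1/12 s, in which the tool goes at most 41.7 mm and 7.16 degrees, less where a joint would pass 70% of its speed; a pose out of reach is approached as far as the arm can. A call with a gripper value outside its range is refused whole. The fingers move at their own pace and stop on an object; the grip force is fixed at half the most. Time passes only in rows, so rows that repeat a pose let the fingers close. It gives the time, the measured TCP pose, the force and the opening at its end, in the units of the state.
- bot.read_state(): the state, without advancing time (a new reading comes with each control period).
- vision.capture(name): name is "side" or "top" or "wrist"; returns the picture (420x560x3 uint8, red, green, blue); there is no depth.
- vision.camera_info(name): a dict with "intrinsics" (3x3 intrinsics, pixels), "camera_from_world" (4x4, takes a point from world to camera coordinates); the wrist camera has in their place "mount" (4x4, takes a point from camera to tool coordinates, whose origin is the TCP and whose axes are the flange's). Camera axes: x right, y up, looking along -z (the intrinsics and any distortion apply to the point x, -y, -z); pixel columns grow to the right and rows downward; lengths in m; the calibration is good to about 2 mm. A picture is of the moment at which its call begins: read the wrist's pose just before it. camera_info takes no time and is no camera call.
- bot.hand_in(): hands the job in, once; it reports no verdict.
The state is a dict: "time_s": time; "joint_positions": joint angles; "qvel": joint speeds; "tau": joint torques, N m; "position": TCP position; "tcp_rot": TCP orientation; "force": force on the tool from outside, world axes, zero at the start; "moment": the same for the moment, N m; "opening": opening from 0.0 (shut) to 1.0 (fully open).
Only numpy, scipy, OpenCV 4.12 (cv2) and the standard library are available. Lean on these libraries where they do the work, as an engineer would, in place of code of your own. Each camera call takes 0.05 s, during which the arm holds its last target. There are 200 camera calls.

TASK

Load the red heat sink flat into the clamping fixture, between the two green guide rails with its long side along them. Then fit the yellow-handled extension bar over the clamp's short orange lever and, pushing only with the bar (never with the gripper or arm on the lever), throw the lever past its dead point to its stop so that the plunger locks the heat sink against the end stop. Lift the bar off, lay it back on the blue mat, and leave everything else where it is.

Things in the scene. Friction and masses are not known exactly. Their poses are not given: they have to be found in the camera images.
- fixture: Clamping fixture, fixed to the bench: aluminium plate 120 (x) x 295 (y) x 12 mm, from x = -60 to +60 and y = -50 to +245 mm. Origin on the bench top under the lever's vertical pivot; +y is the plunger's line, from the pivot to the nest and the end stop. On it from y = 0: hub, crank and link (to 72 mm high), blue plunger guide (y 96 to 120, 50 mm high), rubber pad, nest, end stop.
- nest (a point): Middle of the nest on the plate's upper face, 12 mm above the bench; axes as fixture; 180 mm from the pivot. Green guide rails 68 mm long (y), 8 mm high, inner faces at x = -26.5 and +26.5 mm. Clamp open, the space along y is 84 mm (42 either way): a heat sink put down centred here lies free. The closing clamp pushes it some 7 mm in +y, against the end stop.
- end_stop (a point): Middle of the dark end stop's face, towards the nest: 70 mm wide, top 52 mm above the bench, 222 mm from the pivot along the fixture's +y.
- lever (a joint): Clamp lever's angle, rad, counter-clockwise from above: 0 open (start; a spring holds it there), dead point 0.9, locked at its stop 1.2. Before 0.9 the spring drives it back to 0, after 0.9 to the stop. Largest torque about 2.1 N m, near 0.5; under load it lags a fitted bar by up to 0.1 rad. At q it points at -pi/2 - 0.9 + q from the fixture's +x, about its z.
- stub (a point): Point on the centre line of the lever's orange stub, 70 mm from the pivot, 78 mm above the bench; x points outward along the lever, z up. The stub is a level round bar of 14 mm diameter from the pivot to 105 mm out. A steel hub, radius 15 mm, 87 mm high, stands at the pivot.
- red_sink: Red finned heat sink, the part to be clamped: 46 (x) x 70 (y, along the fins) x 52 mm (z), 0.25 to 0.42 kg; flat sides; a half turn makes no difference. Origin at the centre of its underside; stands on the bench, fins up.
- black_sink: Black heat sink of the same size and shape; bystander, to be left alone.
- bar: Extension bar, 230 mm long (x), 30 mm high (z), 0.28 kg. Origin at the centre of its underside. Yellow solid handle from x = -115 to +25 mm, 24 mm wide (y); steel channel, open below and at the far end, from x = +25 to +115 mm: outer width 28, inner width 20, side walls 4 mm thick and 25 mm deep under a 5 mm top. Centre of mass near x = -18 mm. It starts on the blue mat, channel down.
- socket (a point): Point inside the bar's channel at x = +65, z = +18 mm of bar (7 mm under the channel's roof), axes as bar. The bar is fully fitted when this point is at stub, with the bar's +x pointing along the lever TOWARDS the pivot (opposite to the stub's x): lower the bar from above over the stub.
- spindle: Sprung rubber-tipped spindle at the plunger's front, moved along the fixture's +y by the lever; it presses the heat sink with about 13 N when the clamp is locked. Its pad is a 26 mm round black disc, centre 34 mm above the bench, face 75 mm ahead (+y) of this origin and 138 mm from the pivot when open.
- tool_mat: Blue mat fixed to the bench, 270 (x) x 110 (y) mm, 3 mm thick; origin at the centre of its underside.
- screwdriver: Screwdriver lying on the bench; bystander.
- tape_roll: Grey empty tape core, 90 mm diameter, 24 mm high; bystander.
- cleaner: White jar with blue lid, 60 mm diameter, 90 mm high; bystander.
- module_a: Grey switch module 72 x 30 x 57 mm; bystander.
- module_b: Second grey switch module; bystander.
- meter: Orange hand meter lying flat, 160 x 85 x 38 mm; bystander.
Not all that is in view belongs to the job. Of the things that look like the bar, the largest one is meant.

How it is judged:
By the outcome, as a careful person would: the job done as asked, in the order asked, and still so for the second after the job is handed in, with the robot touching nothing.
It also fails if it takes over 70 s, if anything falls off the work surface, if the arm or the gripper's body presses on something with over 40 N, if the wrist force passes 120 N, or if a joint passes its speed limit or range.

## Working session

There is one attempt and no reset: what is moved stays moved. The work goes in short steps, Python scripts to look and compute and a shell command to move; the robot and the scene stay as the last step left them, time stands still between calls to the robot, and variables do not carry over. Pictures are saved under pics/ and viewed, about 8 in all and at most 12, crops included, and the job is handed in when it is done.

```bash
mkdir -p pics; python3 - <<'E'
from rig import bot, vision
import cv2,numpy as np
s=bot.read_state();print({k:np.round(v,3).tolist() for k,v in s.items()},bot.grip_depth)
for n in("top","side"):
    cv2.imwrite(f"pics/{n}0.png",cv2.resize(vision.capture(n)[...,::-1],(800,600),interpolation=cv2.INTER_CUBIC));i=vision.camera_info(n);print({k:np.round(v,4).tolist() if not isinstance(v,str) else v for k,v in i.items()})
print({k:np.round(v,4).tolist() for k,v in vision.camera_info("wrist").items()})
E
```

```text
{'time_s': 0.0, 'joint_positions': [-80.071, 30.278, 82.157, -0.001, 67.686, -10.228], 'qvel': [0.029, -0.029, -0.016, -0.057, 0.095, 0.073], 'tau': [-0.001, -44.004, -17.659, 0.063, 0.058, -0.0], 'position': [0.215, -0.586, 0.222], 'tcp_rot': [[0.939, 0.345, -0.0], [0.345, -0.939, 0.002], [0.0, -0.002, -1.0]], 'force': [0.04, -0.302, -0.55], 'moment': [-0.025, -0.027, -0.036], 'opening': 1.001} -0.0187
{'intrinsics': [[537.7276, 0.0, 279.99], [0.0, 537.7276, 215.1507], [0.0, 0.0, 1.0]], 'camera_from_world': [[-0.0153, -0.9998, 0.01, -0.0583], [0.9963, -0.0144, 0.0846, -0.4963], [-0.0845, 0.0113, 0.9964, -1.4402], [0.0, 0.0, 0.0, 1.0]]}
{'intrinsics': [[525.6685, 0.0, 282.8461], [0.0, 525.6685, 215.7609], [0.0, 0.0, 1.0]], 'camera_from_world': [[-0.707, -0.7071, 0.0151, 0.2901], [0.5134, -0.4985, 0.6985, -0.3319], [-0.4863, 0.5015, 0.7155, -1.3467], [0.0, 0.0, 0.0, 1.0]]}
{'intrinsics': [[378.121, 0.0, 281.12], [0.0, 378.121, 207.8901], [0.0, 0.0, 1.0]], 'mount': [[-0.0016, 0.9562, 0.2927, 0.08], [1.0, 0.0019, -0.0008, -0.0009], [-0.0014, 0.2927, -0.9562, -0.1621], [0.0, 0.0, 0.0, 1.0]]}
```

View pics/top0.png

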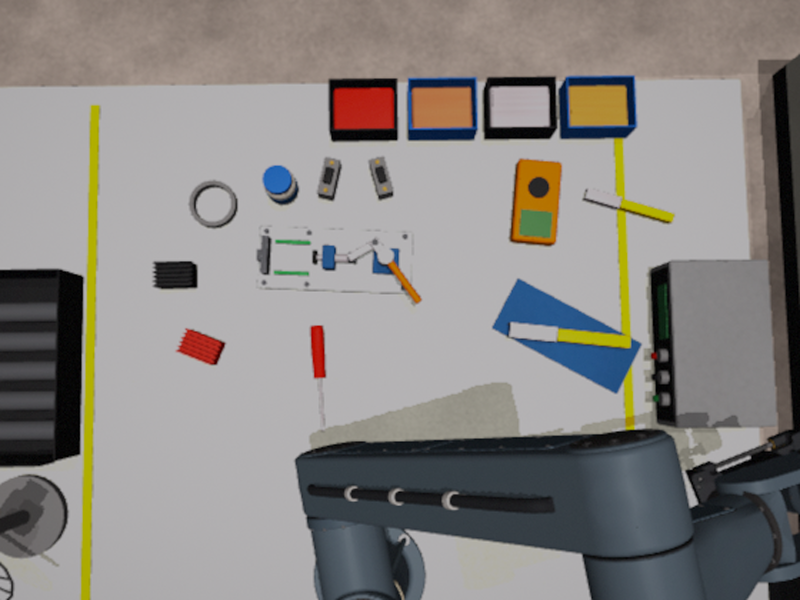

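View pics/side0.png

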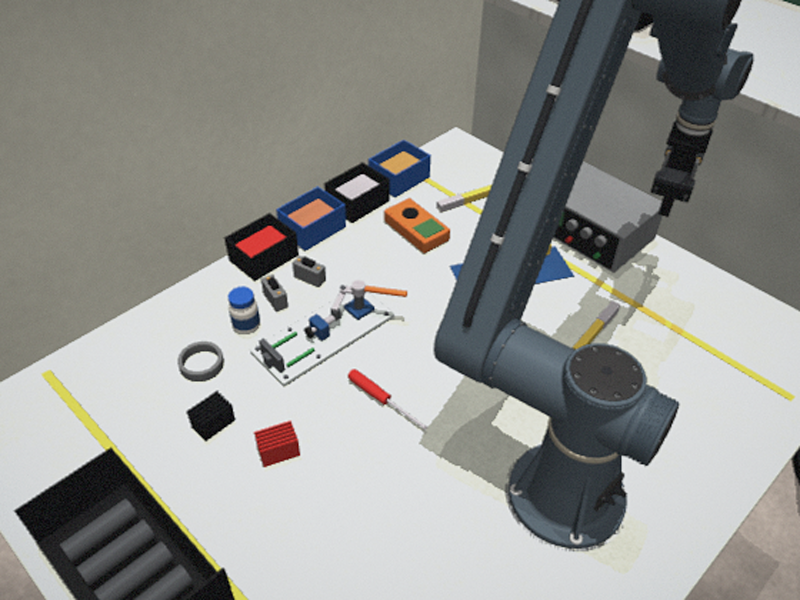

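The top view shows the fixture at (335,260), the lever at (400,275), and the red sink at (200,346). The full-size bar lies on the mat at (570,335), and the smaller lookalike is off the mat at (630,205). The side view agrees with this. Next I'll measure from the top view.

```bash
cat > h.py <<'E'
from rig import bot, vision
import cv2,numpy as np
def cam(n):
    i=vision.camera_info(n);K=i["intrinsics"]
    if n=="wrist":
        s=bot.read_state();T=np.eye(4);T[:3,:3]=s["tcp_rot"];T[:3,3]=s["position"];M=T@i["mount"]
    else: M=np.linalg.inv(i["camera_from_world"])
    return np.array(K),M
def ray(uv,z,C):
    K,M=C;uv=np.atleast_2d(uv).astype(float)
    d=np.c_[(uv[:,0]-K[0,2])/K[0,0],-(uv[:,1]-K[1,2])/K[1,1],-np.ones(len(uv))]@M[:3,:3].T
    return M[:3,3]+d*((z-M[2,3])/d[:,2])[:,None]
def proj(p,C):
    K,M=C;c=(np.atleast_2d(p)-M[:3,3])@M[:3,:3];c=c/-c[:,2:]
    return np.c_[c[:,0]*K[0,0]+K[0,2],-c[:,1]*K[1,1]+K[1,2]]
def blobs(img,lo,hi,amin=30):
    m=cv2.inRange(cv2.cvtColor(img,cv2.COLOR_RGB2HSV),lo,hi)
    cs,_=cv2.findContours(m,cv2.RETR_EXTERNAL,cv2.CHAIN_APPROX_NONE)
    return sorted([c[:,0,:] for c in cs if cv2.contourArea(c)>amin],key=lambda c:-cv2.contourArea(c))
def rect(c,z,C):
    p=ray(c,z,C)[:,:2];(cx,cy),(w,h),a=cv2.minAreaRect((p*1000).astype(np.float32))
    if w<h:w,h,a=h,w,a+90
    return np.round([cx,cy,w,h,(a+90)%180-90],1)  # centre mm, long, short, angle of long side
def delta(p,s=None):
    s=s or bot.read_state();return np.round(s["tcp_rot"].T@(np.array(p)-s["position"])*1000,1) if hasattr(s["tcp_rot"],'T') else np.round(np.array(s["tcp_rot"]).T@(np.array(p)-np.array(s["position"]))*1000,1)
R={"red":((0,150,60),(7,255,255)),"green":((50,100,40),(80,255,255)),"orange":((8,150,80),(20,255,255)),"yellow":((25,150,80),(33,255,255)),"blue":((100,120,40),(120,255,255))}
E
python3 - <<'E'
from h import *
I=vision.capture("top");C=cam("top")
for k,z in dict(red=.052,green=.02,orange=.085,yellow=.033,blue=.003).items():
    for c in blobs(I,*R[k],amin=25)[:7]: print(k,c.mean(0).round(),rect(c,z,C))
E
```

```text
red [254.  76.] [ 8.750e+02 -5.000e-01  1.144e+02  8.100e+01  8.930e+01]
red [140. 242.] [425.7 304.5  75.3  44.3  67.5]
red [222. 246.] [414.4  88.7  93.4  22.    1.9]
green [375. 156.] [ 655.  -328.5   56.1   46.4   83.5]
green [466. 217.] [ 483.2 -573.3   98.6    5.5   -2.6]
orange [375. 141.] [ 682.4 -317.7  155.7   82.    -6.2]
orange [309.  75.] [ 863.  -148.   107.    70.9   89.3]
orange [422.  66.] [ 871.9 -440.2  104.4   60.1   87.7]
orange [283. 197.] [537.4 -72.7  87.9  12.3  35.3]
yellow [ 63. 247.] [431.2 516.4 921.6  15.5  -0. ]
yellow [433. 179.] [ 601.2 -491.6  410.   147.9  -18.1]
yellow [440. 280.] [ 3.181e+02 -4.903e+02  1.144e+02  1.500e+01  1.000e-01]
blue [418.  74.] [ 890.5 -461.6  150.5  122.7  -89.2]
blue [309.  76.] [ 890.6 -155.1  132.9  124.3   89.3]
blue [408. 249.] [ 426.1 -406.4  215.6  105.5   61.3]
blue [385. 221.] [ 449.6 -366.1  223.2  105.9   61.2]
blue [194. 125.] [751.5 170.7  54.7  52.3  26. ]
blue [230. 180.] [ 5.965e+02  7.080e+01  4.480e+01  2.210e+01 -5.000e-01]
blue [265. 185.] [578.7 -22.8  49.5  27.   38.8]
```

```bash
python3 -m jog '[[[145,-67,-14],[0,0,-24],0],[[289,-135,-28],[0,0,-47],0],[[289,-135,-28],[0,0,-47],0],[[289,-135,-28],[0,0,-47],0],[[289,-135,-28],[0,0,-47],0],[[289,-135,-28],[0,0,-47],0],[[289,-135,-28],[0,0,-47],0],[[289,-135,-28],[0,0,-47],0],[[289,-135,-28],[0,0,-47],0],[[289,-135,-28],[0,0,-47],0],[[289,-135,-28],[0,0,-47],0]]'
python3 - <<'E'
from h import *
C=cam("wrist");I=vision.capture("wrist");cv2.imwrite("pics/w1.png",I[...,::-1])
for k,z in dict(yellow=.033,blue=.003).items():
    for c in blobs(I,*R[k],amin=100)[:4]: print(k,c.mean(0).round(),rect(c,z,C))
print(delta([.57,.07,.26]))
E
```

```text
time_s: 1.07
position: [0.4399, -0.3605, 0.2503]
tcp_rot: [[0.388, 0.922, -0.001], [0.922, -0.388, -0.0], [-0.0, -0.001, -1.0]]
force: [-0.5, 0.2, 0.3]
opening: 0.997
yellow [392. 239.] [ 534.6 -482.8  256.2   94.4  -17.7]
yellow [ 64. 233.] [ 200.3 -329.   100.4   19.6  -84.2]
yellow [546. 232.] [ 674.2 -529.5   85.8   16.9   72.7]
yellow [261. 298.] [ 362.1 -481.7   46.6    8.9  -22.9]
blue [313. 142.] [ 449.6 -368.4  230.8  107.6   61. ]
blue [267. 222.] [ 427.3 -408.1  212.3  107.    61.1]
[447.8 -47.4  -9.8]
```

View pics/w1.png

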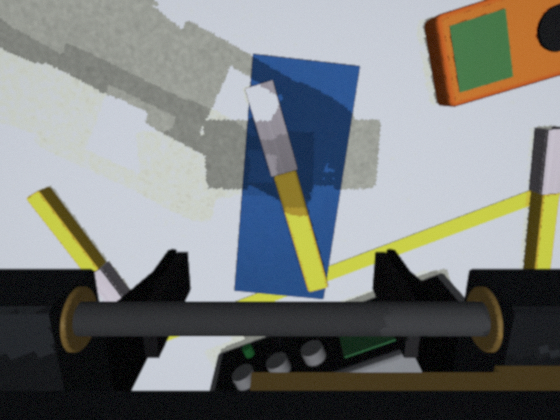

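The bar lies on the mat, with its channel end near (259,85) and its handle end near (318,288). I'll convert those to world coordinates, then look at the fixture.

```bash
python3 - <<'E'
from h import *
p=ray([[247,89],[271,81],[309,291],[327,286]],.033,cam("wrist"))
a=p[:2].mean(0);b=p[2:].mean(0);d=a-b;print(p.round(4),"len",np.linalg.norm(d),"c",(a+b)/2,"ang",np.degrees(np.arctan2(d[1],d[0])))
E
python3 -m jog '[[[40,-4,-1],[0,0,0],0],[[80,-8,-2],[0,0,0],0],[[120,-12,-3],[0,0,0],0],[[448,-47,-10],[0,0,0],0],[[448,-47,-10],[0,0,0],0],[[448,-47,-10],[0,0,0],0],[[448,-47,-10],[0,0,0],0],[[448,-47,-10],[0,0,0],0],[[448,-47,-10],[0,0,0],0],[[448,-47,-10],[0,0,0],0],[[448,-47,-10],[0,0,0],0],[[448,-47,-10],[0,0,0],0]]'
python3 -m jog '[[[0,0,0],[0,0,0],0],[[0,0,0],[0,0,0],0]]'
python3 - <<'E'
from h import *
C=cam("wrist");I=vision.capture("wrist");cv2.imwrite("pics/w2.png",I[...,::-1])
for k,z in dict(red=.052,orange=.085,blue=.05).items():
    for c in blobs(I,*R[k],amin=60)[:4]: print(k,c.mean(0).round(),rect(c,z,C))
for c in blobs(I,(40,60,40),(85,255,255),60): print("green",c.mean(0).round(),rect(c,.02,C))
E
```

```text
[[ 0.441  -0.2711  0.033 ]
 [ 0.465  -0.2734  0.033 ]
 [ 0.4153 -0.4957  0.033 ]
 [ 0.4361 -0.4978  0.033 ]] len 0.22617187758742552 c [ 0.43934255 -0.38450408  0.033     ] ang 83.07063762283026
time_s: 2.12
position: [0.5724, 0.0754, 0.2606]
tcp_rot: [[0.385, 0.923, 0.002], [0.923, -0.385, 0.003], [0.004, 0.001, -1.0]]
force: [0.1, -0.6, -1.0]
opening: 0.999
time_s: 2.28
position: [0.5705, 0.0693, 0.2601]
tcp_rot: [[0.389, 0.921, -0.001], [0.921, -0.389, -0.001], [-0.001, -0.001, -1.0]]
force: [0.5, 0.0, 0.4]
opening: 1.001
red [149. 201.] [432.6  98.4  95.6  20.8   3.5]
red [34. 17.] [425.2 286.8  44.5  28.1 -23. ]
red [ 5. 14.] [401.9 298.9  24.    3.6  67.3]
orange [323. 294.] [564.7 -51.7  23.2  12.4  35.3]
orange [290. 341.] [511.7 -89.   20.8  11.9  34.9]
blue [423.  16.] [741.4 150.2  61.1  33.3 -23. ]
blue [303. 164.] [594.   72.4  41.   26.3  -2.9]
blue [554. 230.] [805.6 -98.6  83.9  18.   79.2]
blue [324. 247.] [586.1 -23.7  45.1  38.   87.3]
green [307.  84.] [627.7 139.8  67.    6.7  86.9]
green [252. 105.] [568.2 143.1  67.    6.7  86.8]
```

View pics/w2.png

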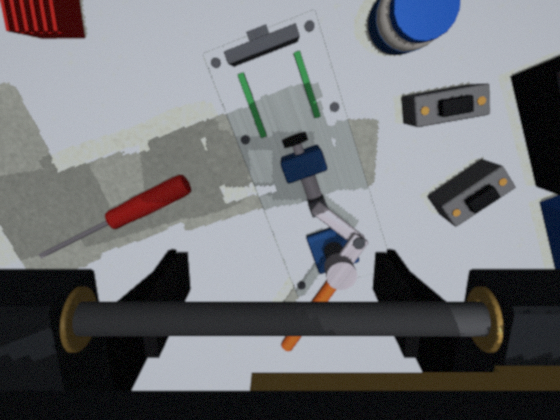

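Both rails measure 67 mm long at 86.85°, so the nest is at (0.598, 0.1415) and the pivot at (0.588, -0.038). Orange lever and blue guide agree to within 3 mm. Next is a close look at the red sink.

```bash
python3 -m jog '[[[70,-106,30],[0,0,0],0],[[139,-211,60],[0,0,0],0],[[139,-211,60],[0,0,0],0],[[139,-211,60],[0,0,0],0],[[139,-211,60],[0,0,0],0],[[139,-211,60],[0,0,0],0],[[139,-211,60],[0,0,0],0],[[139,-211,60],[0,0,0],0],[[139,-211,60],[0,0,0],0],[[139,-211,60],[0,0,0],0]]'
python3 - <<'E'
from h import *
C=cam("wrist");I=vision.capture("wrist");cv2.imwrite("pics/w3.png",I[...,::-1])
for c in blobs(I,(0,120,20),(8,255,255),200)[:6]: print(c.mean(0).round(),c.min(0),c.max(0),rect(c,.052,C))
c=np.array([[.4257,.3045]]);print(proj(np.c_[c,[.052]],C))
E
```

```text
time_s: 3.17
position: [0.4322, 0.2792, 0.2011]
tcp_rot: [[0.391, 0.921, 0.002], [0.921, -0.391, -0.0], [0.001, 0.002, -1.0]]
force: [-0.2, 0.3, 0.3]
opening: 0.998
[262. 159.] [234 112] [290 198] [429.1 312.8  71.1  45.5  67.6]
[331. 346.] [291 336] [376 367] [417.1 121.3  83.3  25.5   2.7]
[[262.84792523 167.32488197]]
```

View pics/w3.png

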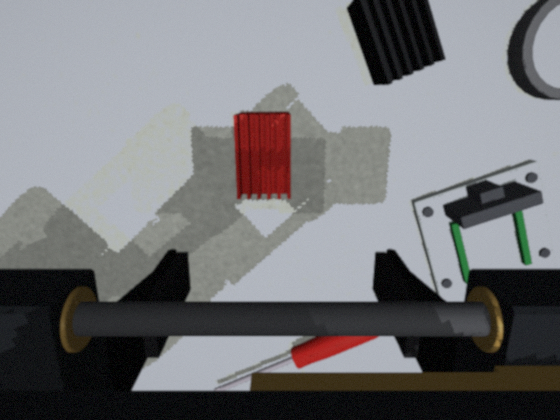

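```bash
python3 -m jog '[[[15,-8,30],[0,0,-0.5],0],[[30,-16,70],[0,0,-0.5],0],[[30,-16,110],[0,0,-0.5],0],[[30,-16,140],[0,0,-0.5],0],[[30,-16,165],[0,0,-0.5],0],[[30,-16,180],[0,0,-0.5],0],[[30,-16,189],[0,0,-0.5],0],[[30,-16,189],[0,0,-0.5],0],[[30,-16,189],[0,0,-0.5],0.3],[[30,-16,189],[0,0,-0.5],0.8],[[30,-16,189],[0,0,-0.5],0.8],[[30,-16,189],[0,0,-0.5],0.8]]'
python3 -m jog '[[[0,0,0],[0,0,0],0.8],[[0,0,0],[0,0,0],0.8],[[0,0,0],[0,0,0],0.8],[[0,0,0],[0,0,0],0.8]]'
```

```text
time_s: 4.22
position: [0.4281, 0.3149, 0.0128]
tcp_rot: [[0.38, 0.925, 0.002], [0.925, -0.38, 0.001], [0.002, 0.002, -1.0]]
force: [0.9, -0.2, -0.0]
opening: 0.783
time_s: 4.55
position: [0.4282, 0.3149, 0.0121]
tcp_rot: [[0.38, 0.925, 0.002], [0.925, -0.38, 0.001], [0.001, 0.002, -1.0]]
force: [1.3, -0.5, 3.0]
opening: 0.525
```

```bash
python3 -m jog '[[[0,0,-20],[0,0,0],0.8],[[0,0,-60],[0,0,0],0.8],[[0,0,-100],[0,0,0],0.8],[[-15,30,-103],[0,0,-3],0.8],[[-30,70,-103],[0,0,-7],0.8],[[-45,105,-103],[0,0,-11],0.8],[[-62,145,-103],[0,0,-15],0.8],[[-78,185,-103],[0,0,-19.2],0.8],[[-90,210,-103],[0,0,-19.2],0.8],[[-94,222,-103],[0,0,-19.2],0.8],[[-94,222,-103],[0,0,-19.2],0.8],[[-94,222,-103],[0,0,-19.2],0.8]]'
python3 -m jog '[[[0,0,0],[0,0,0],0.8]]'
python3 - <<'E'
from h import *
s=bot.read_state();R_=np.array(s["tcp_rot"]);print(s["opening"],np.degrees(np.arctan2(R_[1,0],R_[0,0])),delta([.598,.143,.026]))
C=cam("wrist");I=vision.capture("wrist");cv2.imwrite("pics/w4.png",I[...,::-1])
for c in blobs(I,(40,60,40),(85,255,255),60): print("green",c.mean(0).round(),rect(c,.02,C))
for c in blobs(I,(0,120,20),(8,255,255),200)[:2]: print(c.mean(0).round(),rect(c,s["position"][2]+.04,C))
E
```

```text
time_s: 5.55
position: [0.5956, 0.143, 0.1135]
tcp_rot: [[0.057, 0.998, -0.004], [0.998, -0.057, 0.001], [0.0, -0.004, -1.0]]
force: [0.1, 0.4, -4.0]
opening: 0.526
time_s: 5.63
position: [0.5944, 0.1442, 0.1136]
tcp_rot: [[0.054, 0.999, -0.004], [0.999, -0.054, 0.0], [0.0, -0.004, -1.0]]
force: [-0.1, 0.5, -3.5]
opening: 0.532
0.5317970368333498 86.88532618545004 [-1.   4.  87.6]
green [331. 186.] [628.4 159.2  30.1   6.9  87.1]
green [245. 182.] [569.5 167.2  22.    6.9  86.9]
[281. 255.] [595.1 171.7  47.1  39.   -3.1]
[281. 353.] [593.  129.1  46.5  16.4  -3. ]
```

View pics/w4.png

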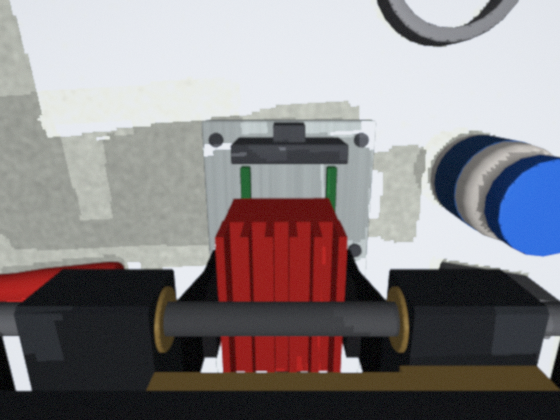

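The sink hangs square above the nest, with the rails at columns 245 and 331 and the end stop at row 150. It needs 4 mm of side correction, then I lower it.

```bash
python3 -m jog '[[[-1,4,10],[0,0,0],0.8],[[-1,4,30],[0,0,0],0.8],[[-1,4,50],[0,0,0],0.8],[[-1,4,65],[0,0,0],0.8],[[-1,4,75],[0,0,0],0.8],[[-1,4,82],[0,0,0],0.8],[[-1,4,87],[0,0,0],0.8],[[-1,4,88],[0,0,0],0.8],[[-1,4,88],[0,0,0],0.8],[[-1,4,88],[0,0,0],0.8]]'
```

```text
time_s: 6.52
position: [0.6014, 0.1422, 0.0273]
tcp_rot: [[0.055, 0.998, 0.002], [0.998, -0.055, 0.0], [0.0, 0.002, -1.0]]
force: [-0.1, 0.1, -2.5]
opening: 0.52
```

```bash
python3 -m jog '[[[0,-3,0],[0,0,0],0.8],[[0,-3,0],[0,0,0],0.8],[[0,-3,0],[0,0,0],0.8]]'; python3 -m jog '[[[0,0,2],[0,0,0],0.8],[[0,0,2],[0,0,0],0.8],[[0,0,2],[0,0,0],0.8]]'
```

```text
time_s: 6.77
position: [0.5977, 0.1422, 0.0271]
tcp_rot: [[0.055, 0.998, 0.001], [0.998, -0.055, 0.0], [0.0, 0.001, -1.0]]
force: [-0.4, -0.2, -2.9]
opening: 0.528
time_s: 7.02
position: [0.5977, 0.1422, 0.0245]
tcp_rot: [[0.055, 0.998, -0.0], [0.998, -0.055, -0.0], [-0.0, -0.0, -1.0]]
force: [-0.0, 1.0, -3.4]
opening: 0.526
```

```bash
python3 -m jog '[[[0,0,1],[0,0,0],0.8],[[0,0,1],[0,0,0],0.8],[[0,0,1.5],[0,0,0],0.8],[[0,0,1.5],[0,0,0],0.8]]'
```

```text
time_s: 7.35
position: [0.5978, 0.1422, 0.0241]
tcp_rot: [[0.055, 0.998, 0.0], [0.998, -0.055, -0.0], [0.0, 0.0, -1.0]]
force: [-2.2, -0.1, 5.4]
opening: 0.526
```

```bash
python3 -m jog '[[[0,0,0],[0,0,0],0.3],[[0,0,0],[0,0,0],0.2],[[0,0,0],[0,0,0],0.2],[[0,0,0],[0,0,0],0.2],[[0,0,-20],[0,0,0],0.2],[[0,0,-60],[0,0,0],0],[[0,0,-100],[0,0,0],0],[[-30,0,-140],[0,0,0],0],[[-70,0,-160],[0,0,0],0],[[-80,0,-160],[0,0,0],0],[[-80,0,-160],[0,0,0],0],[[-80,0,-160],[0,0,0],0]]'
python3 - <<'E'
from h import *
C=cam("wrist");I=vision.capture("wrist");cv2.imwrite("pics/w5.png",I[...,::-1])
for c in blobs(I,(40,60,40),(85,255,255),60): print("green",c.mean(0).round(),rect(c,.02,C))
for c in blobs(I,(0,120,20),(8,255,255),200)[:2]: print("red",c.mean(0).round(),rect(c,.064,C))
for c in blobs(I,(8,150,60),(20,255,255),60): print("or",c.mean(0).round(),rect(c,.085,C))
c=ray([[0,0]],.09,C)
print(delta([.446,-.34,.22]))
E
```

```text
time_s: 8.35
position: [0.5936, 0.0614, 0.1836]
tcp_rot: [[0.057, 0.998, 0.001], [0.998, -0.057, 0.0], [0.0, 0.001, -1.0]]
force: [-0.0, -0.4, -0.4]
opening: 0.996
green [318.  91.] [627.8 139.9  67.    6.5  88.1]
green [244.  92.] [567.3 143.1  66.2   5.   86.5]
red [281.  95.] [596.9 139.3  70.5  46.   86.9]
red [ 83. 162.] [442.5 101.   92.2  20.7   3.5]
or [226. 363.] [538.  -69.8  86.1  13.9  35.9]
or [520. 374.] [782.9 -93.1  20.6  17.7  36.8]
[-410.  -124.3  -37.4]
```

View pics/w5.png

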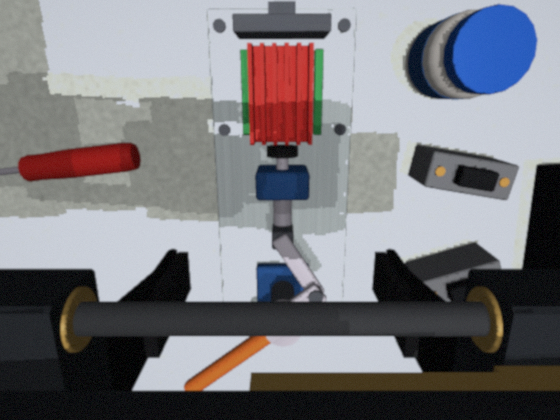

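The sink lies flat between the rails, centred at (281,95), and measures 70.5×46 mm at 86.9°. Now to the bar.

```bash
python3 -m jog '[[[-30,-8,0],[0,0,0],0],[[-70,-19,0],[0,0,0],0],[[-110,-30,5],[0,0,0],0],[[-150,-41,10],[0,0,2],0],[[-469,-127,30],[0,0,3.6],0],[[-469,-127,30],[0,0,3.6],0],[[-469,-127,30],[0,0,3.6],0],[[-469,-127,30],[0,0,3.6],0],[[-469,-127,30],[0,0,3.6],0],[[-469,-127,30],[0,0,3.6],0],[[-469,-127,30],[0,0,3.6],0],[[-469,-127,30],[0,0,3.6],0]]'
python3 -m jog '[[[0,0,0],[0,0,0],0],[[0,0,0],[0,0,0],0],[[0,0,0],[0,0,0],0]]'
python3 - <<'E'
from h import *
C=cam("wrist");I=vision.capture("wrist");cv2.imwrite("pics/w6.png",I[...,::-1])
for c in blobs(I,(24,120,50),(35,255,255),200): print("y",c.mean(0).round(),c.min(0),c.max(0),rect(c,.033,C))
p=np.array([[.4393,-.3845,.033],[.4345,-.4242,.033],[.4532,-.2703,.033]]);print(proj(p,C))
E
```

```text
time_s: 9.4
position: [0.4404, -0.3994, 0.1514]
tcp_rot: [[0.116, 0.993, -0.001], [0.993, -0.116, 0.002], [0.002, -0.001, -1.0]]
force: [0.9, 0.0, 0.7]
opening: 0.997
time_s: 9.65
position: [0.4408, -0.3973, 0.1516]
tcp_rot: [[0.117, 0.993, -0.002], [0.993, -0.117, 0.003], [0.003, -0.002, -1.0]]
force: [-0.3, 0.4, -0.4]
opening: 0.998
y [298. 249.] [264 154] [376 302] [ 469.2 -425.9  124.7   92.5   83.4]
y [446. 280.] [417 272] [469 292] [ 5.641e+02 -4.814e+02  4.240e+01  1.620e+01  1.000e-01]
y [529. 267.] [495 262] [559 269] [ 632.4 -474.2   52.1    6.2   -6.8]
[[278.72716671 186.25829123]
 [278.75102729 235.2758949 ]
 [278.782364    20.35205177]]
```

View pics/w6.png

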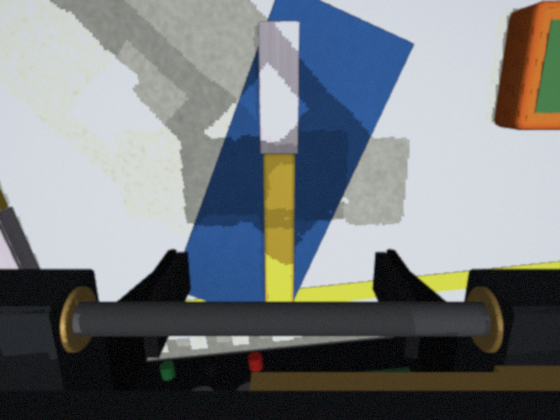

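The bar's axis is vertical at column 279, with the far end at row 22 and the handle boundary at row 153. That matches the prediction of (278.8, 20.4). I grasp it at bar x = -40.

```bash
python3 -m jog '[[[-14,-2,30],[0,0,0.3],0],[[-27,-3,65],[0,0,0.3],0],[[-27,-3,95],[0,0,0.3],0],[[-27,-3,120],[0,0,0.3],0],[[-27,-3,135],[0,0,0.3],0],[[-27,-3,142],[0,0,0.3],0],[[-27,-3,144],[0,0,0.3],0],[[-27,-3,144],[0,0,0.3],0.3],[[-27,-3,144],[0,0,0.3],0.9],[[-27,-3,144],[0,0,0.3],0.9],[[-27,-3,144],[0,0,0.3],0.9],[[-27,-3,144],[0,0,0.3],0.9]]'
python3 -m jog '[[[0,0,0],[0,0,0],0.9],[[0,0,0],[0,0,0],0.9],[[0,0,0],[0,0,0],0.9],[[0,0,0],[0,0,0],0.9],[[0,0,0],[0,0,0],0.9]]'
```

```text
time_s: 10.7
position: [0.4351, -0.426, 0.0101]
tcp_rot: [[0.123, 0.992, 0.001], [0.992, -0.123, -0.002], [-0.001, 0.001, -1.0]]
force: [-0.1, 0.6, 0.0]
opening: 0.706
time_s: 11.12
position: [0.4346, -0.4255, 0.009]
tcp_rot: [[0.123, 0.992, -0.0], [0.992, -0.123, 0.0], [0.0, -0.0, -1.0]]
force: [-0.4, 0.2, 0.3]
opening: 0.324
```

```bash
python3 -m jog '[[[0,0,0],[0,0,0],0.9],[[0,0,0],[0,0,0],0.9],[[0,0,0],[0,0,0],0.9]]'; python3 -m jog '[[[0,0,-15],[0,0,0],0.9],[[0,0,-50],[0,0,0],0.9],[[0,0,-90],[0,0,0],0.9],[[0,0,-131],[0,0,0],0.9],[[0,0,-141],[0,0,0],0.9],[[0,0,-141],[0,0,0],0.9],[[0,0,-141],[0,0,0],0.9]]'
```

```text
time_s: 11.37
position: [0.4347, -0.4255, 0.009]
tcp_rot: [[0.123, 0.992, 0.0], [0.992, -0.123, -0.0], [-0.0, 0.0, -1.0]]
force: [0.7, 0.4, 0.3]
opening: 0.273
time_s: 11.95
position: [0.4342, -0.4248, 0.1495]
tcp_rot: [[0.123, 0.992, -0.001], [0.992, -0.123, 0.001], [0.001, -0.001, -1.0]]
force: [-0.0, -0.3, -3.6]
opening: 0.275
```

```bash
python3 -m jog '[[[20,-7,0],[0,0,5],0.9],[[50,-18,0],[0,0,11],0.9],[[80,-30,5],[0,0,18],0.9],[[115,-42,10],[0,0,25],0.9],[[150,-55,20],[0,0,32],0.9],[[185,-68,30],[0,0,39],0.9],[[215,-79,36],[0,0,45],0.9],[[230,-84,38],[0,0,47.7],0.9],[[230,-84,38],[0,0,47.7],0.9],[[230,-84,38],[0,0,47.7],0.9],[[230,-84,38],[0,0,47.7],0.9],[[230,-84,38],[0,0,47.7],0.9]]'
python3 - <<'E'
from h import *
C=cam("wrist");s=bot.read_state();print(np.array(s["position"]).round(4));I=vision.capture("wrist");cv2.imwrite("pics/w7.png",I[...,::-1])
r=np.array(s["tcp_rot"])[:,0];print("yaw",np.degrees(np.arctan2(r[1],r[0])))
for c in blobs(I,(8,150,60),(20,255,255),100): print("or",c.mean(0).round(),c.min(0),c.max(0),rect(c,.080,C))
E
```

```text
time_s: 12.95
position: [0.3803, -0.1883, 0.1116]
tcp_rot: [[0.817, 0.577, 0.001], [0.577, -0.817, -0.001], [0.0, 0.001, -1.0]]
force: [0.2, 0.1, -2.5]
opening: 0.27
[ 0.3803 -0.1883  0.1116]
yaw 35.23258436893091
```

View pics/w7.png

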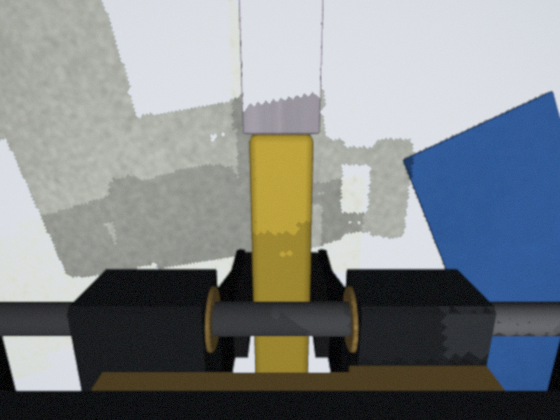

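The bar is straight in the gripper at column 281, but the lever is outside this view. I'll advance at hover height and check alignment with the fixed cameras.

```bash
python3 -m jog '[[[25,-2,0],[0,0,0],0.9],[[55,-3,0],[0,0,0],0.9],[[75,-4,0],[0,0,0],0.9],[[80,-4,0],[0,0,0],0.9],[[80,-4,0],[0,0,0],0.9],[[80,-4,0],[0,0,0],0.9]]'
python3 - <<'E'
from h import *
s=bot.read_state();print(np.array(s["position"]).round(4),delta([.4435,-.1391,.066]))
a=vision.capture("top")[150:290,200:380];b=vision.capture("side")[150:290,190:370]
cv2.imwrite("pics/t8.png",np.hstack([cv2.resize(x[...,::-1],(400,311),interpolation=cv2.INTER_CUBIC) for x in(a,b)]))
E
```

```text
time_s: 13.5
position: [0.4422, -0.1379, 0.1119]
tcp_rot: [[0.816, 0.578, -0.001], [0.578, -0.816, -0.0], [-0.001, -0.0, -1.0]]
force: [0.0, 0.6, -3.0]
opening: 0.274
[ 0.4422 -0.1379  0.1119] [ 0.4  1.8 45.9]
```

View pics/t8.png

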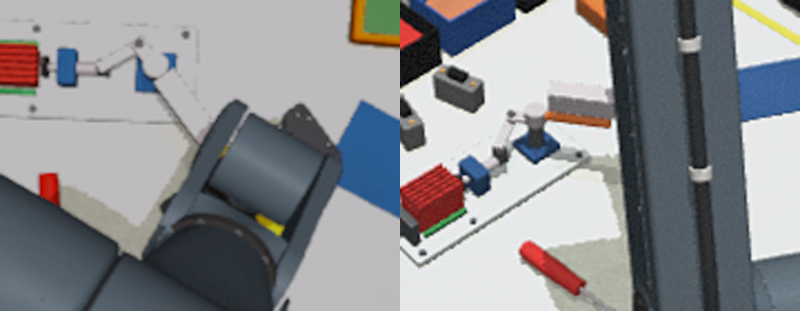

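The top view shows the channel centred over the lever, and the side view shows it hovering above the orange stub. I'm lowering it.

```bash
python3 -m jog '[[[0,1,0],[0,0,0],0.9],[[0,1.5,8],[0,0,0],0.9],[[0,1.5,16],[0,0,0],0.9],[[0,1.5,22],[0,0,0],0.9],[[0,1.5,27],[0,0,0],0.9],[[0,1.5,30],[0,0,0],0.9],[[0,1.5,30],[0,0,0],0.9]]'; python3 -m jog '[[[0,0,4],[0,0,0],0.9],[[0,0,8],[0,0,0],0.9],[[0,0,11],[0,0,0],0.9],[[0,0,13],[0,0,0],0.9],[[0,0,13],[0,0,0],0.9]]'
```

```text
time_s: 14.18
position: [0.443, -0.1385, 0.0811]
tcp_rot: [[0.817, 0.577, -0.001], [0.577, -0.817, 0.001], [-0.001, -0.002, -1.0]]
force: [0.3, 0.3, -1.9]
opening: 0.274
time_s: 14.6
position: [0.4431, -0.1385, 0.0687]
tcp_rot: [[0.817, 0.577, -0.001], [0.577, -0.817, 0.0], [-0.0, -0.001, -1.0]]
force: [0.4, 0.4, -2.0]
opening: 0.277
```

```bash
python3 -m jog '[[[0,0,1],[0,0,0],0.9],[[0,0,2],[0,0,0],0.9],[[0,0,2],[0,0,0],0.9],[[0,0,2],[0,0,0],0.9]]'; python3 - <<'E'
from h import *
b=vision.capture("side")[170:230,230:300]
cv2.imwrite("pics/s9.png",cv2.resize(b[...,::-1],(560,480),interpolation=cv2.INTER_CUBIC))
E
```

```text
time_s: 14.93
position: [0.4434, -0.1387, 0.0671]
tcp_rot: [[0.817, 0.577, 0.0], [0.577, -0.817, -0.0], [0.0, 0.0, -1.0]]
force: [-0.2, 0.4, -2.8]
opening: 0.277
```

View pics/s9.png

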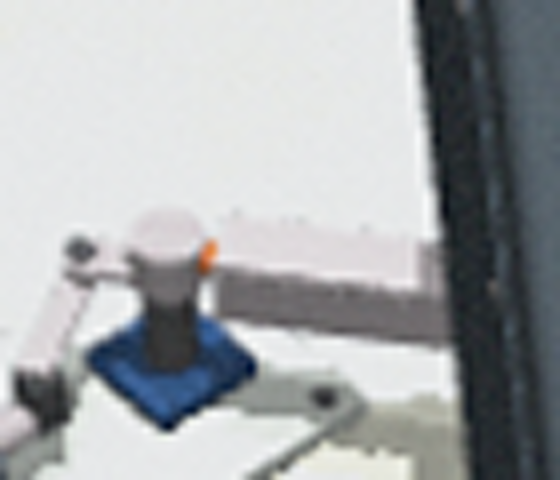

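The bar is seated: only a sliver of orange shows, by the hub. Now I swing about the pivot, which lies 176 mm along tool x.

```bash
python3 -m jog '[[[0.1,6.1,0],[0,0,-2],0.9],[[0.7,15.3,0],[0,0,-5],0.9],[[2.1,27.5,0],[0,0,-9],0.9],[[4.5,39.6,0],[0,0,-13],0.9],[[7.7,51.5,0],[0,0,-17],0.9],[[11.7,63.1,0],[0,0,-21],0.9],[[16.5,74.4,0],[0,0,-25],0.9],[[20.6,82.6,0],[0,0,-28],0.9],[[23.6,88,0],[0,0,-30],0.9],[[23.6,88,0],[0,0,-30],0.9]]'; python3 - <<'E'
from h import *
s=bot.read_state();p=np.array(s["position"]);d=p[:2]-[.5881,-.0382];print(np.hypot(*d),np.degrees(np.arctan2(d[1],d[0])),s["moment"])
E
```

```text
time_s: 15.82
position: [0.5093, -0.1961, 0.0664]
tcp_rot: [[0.418, 0.908, -0.01], [0.908, -0.418, 0.004], [-0.001, -0.011, -1.0]]
force: [-10.4, -2.3, 2.2]
opening: 0.27
0.17650916035090633 -116.52744504576124 [-0.19982967  1.65111134 -0.38555228]
```

```bash
python3 -m jog '[[[0.7,15.3,0],[0,0,-5],0.9],[[2.1,27.5,0],[0,0,-9],0.9],[[4.5,39.6,0],[0,0,-13],0.9],[[7.7,51.5,0],[0,0,-17],0.9],[[11.7,63.1,0],[0,0,-21],0.9],[[16.5,74.4,0],[0,0,-25],0.9],[[20.6,82.6,0],[0,0,-28],0.9],[[23.6,88,0],[0,0,-30],0.9],[[23.6,88,0],[0,0,-30],0.9]]'; python3 - <<'E'
from h import *
s=bot.read_state();p=np.array(s["position"]);d=p[:2]-[.5881,-.0382];print(np.hypot(*d),np.degrees(np.arctan2(d[1],d[0])),s["moment"])
E
```

```text
time_s: 16.57
position: [0.6086, -0.2126, 0.0674]
tcp_rot: [[-0.092, 0.996, 0.011], [0.996, 0.092, -0.002], [-0.003, 0.01, -1.0]]
force: [8.6, 1.7, -4.9]
opening: 0.276
0.1755716046288481 -83.28754044593138 [ 0.1224454  -1.51143239 -0.0433717 ]
```

```bash
python3 -m jog '[[[0.2,9.2,0],[0,0,-3],0.9],[[1,18.4,0],[0,0,-6],0.9],[[1.7,24.5,0],[0,0,-8],0.9],[[2.2,27.5,0],[0,0,-9],0.9],[[2.2,27.5,0],[0,0,-9],0.9],[[2.2,27.5,0],[0,0,-9],0.9]]'; python3 - <<'E'
from h import *
s=bot.read_state();p=np.array(s["position"]);d=p[:2]-[.5881,-.0382];print(np.hypot(*d),np.degrees(np.arctan2(d[1],d[0])),s["moment"])
E
```

```text
time_s: 17.07
position: [0.6298, -0.2074, 0.0667]
tcp_rot: [[-0.246, 0.969, -0.001], [0.969, 0.246, 0.0], [0.001, -0.001, -1.0]]
force: [-0.7, -0.4, -2.9]
opening: 0.272
0.17421838649932817 -76.15447684305774 [-0.05935451 -0.17247088 -0.00037552]
```

```bash
python3 -m jog '[[[0.2,6.1,0],[0,0,-2],0.9],[[0.4,12.3,0],[0,0,-4],0.9],[[0.4,12.3,0],[0,0,-4],0.9]]';  python3 -m jog '[[[0,-6.1,0],[0,0,2],0.9],[[0.4,-12.3,0],[0,0,4],0.9],[[0.4,-12.3,0],[0,0,4],0.9],[[0.4,-12.3,0],[0,0,4],0.9]]'
```

```text
time_s: 17.32
position: [0.6396, -0.2043, 0.0664]
tcp_rot: [[-0.316, 0.949, -0.006], [0.949, 0.316, 0.0], [0.002, -0.006, -1.0]]
force: [-4.4, -1.3, -1.7]
opening: 0.272
time_s: 17.65
position: [0.6299, -0.2078, 0.067]
tcp_rot: [[-0.246, 0.969, -0.0], [0.969, 0.246, 0.0], [0.0, -0.0, -1.0]]
force: [-1.4, -0.4, -2.3]
opening: 0.268
```

The stop was felt as a firm 4 N and the bar is free again, so I lift it off. I'll lay it down parallel to the mat, so I compute the mat's centre from the first wrist view.

```bash
python3 -m jog '[[[0,0,-5],[0,0,0],0.9],[[0,0,-12],[0,0,0],0.9],[[0,0,-20],[0,0,0],0.9],[[0,0,-30],[0,0,0],0.9],[[0,0,-50],[0,0,0],0.9],[[0,0,-80],[0,0,0],0.9],[[0,0,-84],[0,0,0],0.9],[[0,0,-84],[0,0,0],0.9]]'; python3 - <<'E'
from h import *
i=vision.camera_info("wrist");T=np.eye(4);T[:3,:3]=[[.388,.922,-.001],[.922,-.388,0],[0,-.001,-1]];T[:3,3]=[.4399,-.3605,.2503]
c=ray([[254,54],[359,66],[325,297],[235,290]],.003,(np.array(i["intrinsics"]),T@i["mount"]))
print((cv2.minAreaRect((c[:,:2]*1000).astype(np.float32))))
m=cv2.minAreaRect((c[:,:2]*1000).astype(np.float32))[0]
u=np.array([np.cos(np.radians(61)),np.sin(np.radians(61))]);t=np.array(m)/1000-.0413*u
print(t,delta([*t,.15]))
# sink/lever check
C=cam("top");I=vision.capture("top");cv2.imwrite("pics/t10.png",cv2.resize(I[140:230,170:330,::-1],(800,450),interpolation=cv2.INTER_CUBIC))
for k in blobs(I,(8,150,60),(20,255,255),15): print("or",k.mean(0).round(),rect(k,.085,C))
for k in blobs(I,*R["red"],amin=100): print("red",k.mean(0).round(),rect(k,.064,C))
E
```

```text
time_s: 18.32
position: [0.6327, -0.2086, 0.1548]
tcp_rot: [[-0.246, 0.969, 0.007], [0.969, 0.247, -0.004], [-0.005, 0.006, -1.0]]
force: [-0.2, -1.1, -2.4]
opening: 0.276
((442.3926086425781, -384.74627685546875), (267.9897766113281, 109.9681396484375), 61.00019073486328)
[ 0.42236997 -0.42086807] [-153.8 -256.2    4.1]
or [306.  72.] [ 863.  -147.8  106.8   70.9   89.3]
or [385. 141.] [ 680.9 -335.6  157.2   53.3   -2.7]
red [254.  75.] [870.7  -0.9 113.4  80.2  89.3]
red [199. 177.] [593.  145.2  72.4  50.7  85.6]
```

View pics/t10.png

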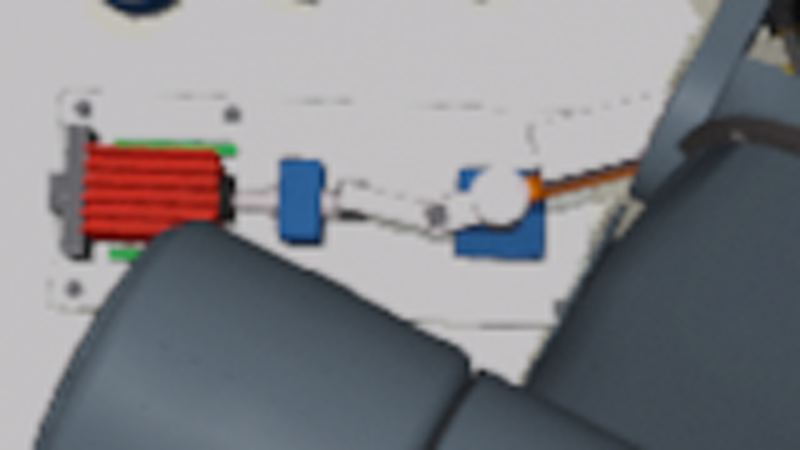

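The clamp is locked: the sink sits against the end stop, the pad is on the sink, and the lever lies over at its locked angle. Now I return the bar to the mat.

```bash
python3 -m jog '[[[-12,-20,0],[0,0,5],0.9],[[-28,-46,0],[0,0,11],0.9],[[-46,-76,1],[0,0,17],0.9],[[-64,-106,2],[0,0,23],0.9],[[-82,-136,3],[0,0,29],0.9],[[-100,-166,4],[0,0,35],0.9],[[-118,-196,4],[0,0,40],0.9],[[-136,-226,4],[0,0,43.2],0.9],[[-148,-246,4],[0,0,43.2],0.9],[[-154,-256,4],[0,0,43.2],0.9],[[-154,-256,4],[0,0,43.2],0.9],[[-154,-256,4],[0,0,43.2],0.9]]'; python3 - <<'E'
from h import *
s=bot.read_state();r=np.array(s["tcp_rot"])[:,0];print(np.degrees(np.arctan2(r[1],r[0])),delta([.4224,-.4209,.011]),s["position"])
E
```

```text
time_s: 19.37
position: [0.4199, -0.4192, 0.146]
tcp_rot: [[0.485, 0.874, -0.001], [0.874, -0.485, 0.003], [0.002, -0.002, -1.0]]
force: [0.1, 0.0, -2.4]
opening: 0.275
60.9811093783336 [ -0.6   3.2 135. ] [ 0.41992753 -0.41917248  0.14603899]
```

```bash
python3 -m jog '[[[0,1,15],[0,0,0],0.9],[[0,2,45],[0,0,0],0.9],[[0,2,80],[0,0,0],0.9],[[0,2,105],[0,0,0],0.9],[[0,2,120],[0,0,0],0.9],[[0,2,130],[0,0,0],0.9],[[0,2,134],[0,0,0],0.9],[[0,2,135],[0,0,0],0.9],[[0,2,135],[0,0,0],0.9]]';python3 -m jog '[[[0,0,1],[0,0,0],0.9],[[0,0,1],[0,0,0],0.9],[[0,0,1],[0,0,0],0.9]]'
```

```text
time_s: 20.12
position: [0.4229, -0.4209, 0.0126]
tcp_rot: [[0.483, 0.876, 0.001], [0.876, -0.483, -0.001], [-0.0, 0.001, -1.0]]
force: [0.4, 0.3, -3.3]
opening: 0.269
time_s: 20.37
position: [0.4224, -0.4215, 0.0121]
tcp_rot: [[0.484, 0.875, 0.001], [0.875, -0.484, -0.002], [-0.001, 0.002, -1.0]]
force: [1.0, 0.1, -2.8]
opening: 0.274
```

```bash
python3 -m jog '[[[0,0,1],[0,0,0],0.9],[[0,0,2],[0,0,0],0.9],[[0,0,2],[0,0,0],0.9]]';python3 -m jog '[[[0,0,0.5],[0,0,0],0.9],[[0,0,1],[0,0,0],0.9],[[0,0,1],[0,0,0],0.9]]'
```

```text
time_s: 20.62
position: [0.4219, -0.421, 0.0091]
tcp_rot: [[0.484, 0.875, 0.0], [0.875, -0.484, -0.0], [-0.0, 0.0, -1.0]]
force: [0.2, 0.1, -3.0]
opening: 0.273
time_s: 20.87
position: [0.4219, -0.4209, 0.009]
tcp_rot: [[0.484, 0.875, -0.0], [0.875, -0.484, -0.0], [-0.0, -0.0, -1.0]]
force: [-0.4, 0.9, 4.9]
opening: 0.273
```

Contact with the mat. I release, rise and take a look.

```bash
python3 -m jog '[[[0,0,0],[0,0,0],0.6],[[0,0,0],[0,0,0],0.4],[[0,0,0],[0,0,0],0.4],[[0,0,0],[0,0,0],0.4],[[0,0,-10],[0,0,0],0.4],[[0,0,-30],[0,0,0],0.4],[[0,0,-70],[0,0,0],0.2],[[0,0,-110],[0,0,0],0],[[0,0,-150],[0,0,0],0],[[0,0,-190],[0,0,0],0],[[0,0,-200],[0,0,0],0],[[0,0,-200],[0,0,0],0]]'
python3 - <<'E'
from h import *
a=vision.capture("wrist");b=vision.capture("top")
cv2.imwrite("pics/f11.png",np.hstack([cv2.resize(x[...,::-1],(400,300),interpolation=cv2.INTER_AREA) for x in(a,b)]))
C=cam("top")
for k in blobs(b,(8,150,60),(20,255,255),15): print("or",k.mean(0).round(),rect(k,.085,C))
for k in blobs(b,*R["red"],amin=100): print("red",k.mean(0).round(),rect(k,.064,C))
E
```

```text
time_s: 21.87
position: [0.4237, -0.423, 0.213]
tcp_rot: [[0.484, 0.875, 0.006], [0.875, -0.484, -0.008], [-0.004, 0.009, -1.0]]
force: [-0.4, 0.2, -0.0]
opening: 0.953
or [375. 141.] [ 682.4 -317.7  155.6   82.    -6.2]
or [309.  75.] [ 863.  -148.   107.    70.9   89.3]
or [291. 173.] [599.7 -96.6  86.   11.5 -75.9]
or [419.  61.] [ 896.4 -439.9  101.9    8.2   89.3]
red [254.  75.] [870.7  -0.9 113.4  80.3  89.3]
red [200. 178.] [593.  145.2  72.4  50.7  85.7]
red [222. 246.] [414.   87.5  92.5  21.8   1.9]
```

The picture limit is reached, so I check the bar numerically from saved pixels.

```bash
python3 - <<'E'
from h import *
C=cam("wrist");I=vision.capture("wrist")
for k in blobs(I,(24,120,50),(33,255,255),300)[:3]: print("y",k.min(0),k.max(0),rect(k,.033,C))
for k in blobs(I,*R["blue"],amin=500)[:3]: print("b",k.min(0),k.max(0),rect(k,.003,C))
hsv=cv2.cvtColor(I,cv2.COLOR_RGB2HSV)
u=np.array([np.cos(np.radians(61)),np.sin(np.radians(61))])
for x in range(-130,136,20):
    p=np.array([.4424,-.3847])+u*x/1000;q=proj([[*p,.033]],C)[0].round().astype(int)
    print(x,q,hsv[q[1],q[0]] if 0<=q[1]<420 else None)
b=vision.capture("top");D=cam("top");h=cv2.cvtColor(b,cv2.COLOR_RGB2HSV)
f=np.array([np.cos(np.radians(86.85)),np.sin(np.radians(86.85))]);o=np.array([.5881,-.0382])
print([(y,h[tuple(proj([[*(o+f*y/1000),.055]],D)[0].round().astype(int)[::-1])].tolist()) for y in range(130,240,6)])
E
```

```text
y [335 111] [559 240] [ 5.507e+02 -4.864e+02  2.229e+02  1.540e+01 -2.000e-01]
y [269 112] [295 257] [ 419.  -423.7  136.7   23.1   60.6]
y [  0 165] [ 80 259] [ 205.3 -332.2   98.1   28.6  -84. ]
b [220   0] [343 262] [ 436.8 -391.5  249.   107.7   61. ]
-130 [283 272] [110  10 229]
-110 [283 253] [ 31 159 223]
-90 [283 234] [ 31 161 222]
-70 [283 214] [ 24 173 155]
-50 [283 193] [ 24 172 162]
-30 [283 172] [ 24 180 156]
-10 [283 150] [ 24 175 157]
10 [283 127] [ 24 170 188]
30 [283 103] [135  13 161]
50 [283  79] [128  12 168]
70 [283  53] [109  12 227]
90 [283  27] [111  11 227]
110 [283  -1] None
130 [284 -29] None
[(130, [167, 11, 165]), (136, [167, 10, 172]), (142, [170, 24, 32]), (148, [7, 56, 41]), (154, [2, 227, 139]), (160, [2, 220, 137]), (166, [2, 218, 150]), (172, [2, 222, 148]), (178, [2, 222, 141]), (184, [2, 224, 148]), (190, [2, 224, 149]), (196, [2, 223, 145]), (202, [2, 226, 147]), (208, [2, 222, 156]), (214, [2, 216, 157]), (220, [2, 208, 153]), (226, [120, 12, 104]), (232, [120, 10, 101]), (238, [120, 7, 117])]
```

```bash
python3 -c "
from rig import bot
print(bot.hand_in(), bot.read_state()['time_s'])"
```

```text
the job is handed in; nothing more can be done
the job is handed in; nothing more can be done
```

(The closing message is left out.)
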